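# Sort two brass collars with a plug gauge

## Robot

A 6-joint arm with a two-finger parallel gripper is mounted at the origin on a cart in front of the work surface, level with it; the furniture and walls round the work are solid. World frame = base frame: x ahead of the robot, y to its left, z up, the work surface at z = 0. Lengths are in m, angles in rad, forces in N, time in s.
With the tool pointing down it reaches from about 0.375 to 0.9 m from the base axis. Payload 3.1 kg.
Tool frame: the origin (TCP) lies where the fingers leave the gripper's body, on its centre line; the fingertips stand 73 mm ahead of it and the grasp point (between the pads) lies 54 mm ahead of it; z points along the fingers, y is the line along which they close (so a half turn about z gives the same grasp; the last joint's range is limited). The gripper opens to 85 mm and grips with 20 to 120 N. Pads are 22 mm wide; open, the fingers measure 114 mm over their backs; the gripper's body (76 mm by 85 mm) begins 54 mm behind the grasp point. The pads swing forward as they close: fully open they stand 13 mm farther back than shut.
Start: joints at [1.093, 0.527, 1.433, -0, 1.181, -0.178], TCP at [0.185, 0.597, 0.304] pointing down, gripper open.
Joint ranges: [-3.08, 3.08], [-0.75, 2.2], [0.22, 2.44], [-1.43, 4.57], [0, 2.65], [-2.85, 2.85]. Speed limits (rad/s): [2.79, 2.79, 3.14, 3.14, 3.14, 3.14].

## Interface

Orientations are given as a unit quaternion [x, y, z, w].
In Python, from station import manip gives the robot as it stands.
- The arm moves only by the shell command python3 -m crank 'ROWS' [FORCE]. ROWS is JSON, a list of rows, each an object with "dp": the shift along the tool's x, y, z normalised to -1 to 1, where 1 is 50 cm, a list of three; "delta_rot": the turn, a rotation vector about the tool's x, y, z normalised to -1 to 1, where 1 is 2 pi rad, a list of three; "fingers": the opening, from -1 (shut) to 1 (fully open). A call has 1 to 12 rows; each row shifts and turns the commanded pose from where the row before left it, along the tool's axes as they then stand; what a row does not reach is not made up. A row lasts 1/12 s, in which the tool goes at most 41.7 mm and 7.16 degrees, less where a joint would pass 70% of its speed; a pose out of reach is approached as far as the arm can. A call with a number of a shift or a turn outside -1 to 1 is refused whole. A call with a gripper value outside its range is refused whole. The fingers move at their own pace and stop on an object; FORCE is the grip in N (left out, the last holds). Time passes only in rows, so rows that do not move let the fingers close. It gives the time, the measured TCP pose, the force, the opening and the grip force at its end, in the units of the state.
- manip.sense(): the state, without advancing time (a new reading comes with each control period).
- manip.snapshot(name): name is "scene" or "top" or "wrist"; returns (picture, depth): 420x560x3 uint8, red, green, blue; 420x560 float32, m along the optical axis (not along the pixel's ray), 0 where there is no reading.
- manip.camera_model(name): a dict with "fx", "fy", "cx", "cy" (pixels), "origin" and "attitude" of the camera in the world. Camera axes: x right, y up, looking along -z (the intrinsics and any distortion apply to the point x, -y, -z); pixel columns grow to the right and rows downward; lengths in m; the calibration is good to about 2 mm. A picture is of the moment at which its call begins: read the wrist's pose just before it. camera_model takes no time and is no camera call; for the wrist camera it gives the pose at the moment of the call.
- manip.sign_off(): hands the job in; it is judged then, once.
The state is a dict: "t": time; "q": joint angles; "qd": joint speeds; "tau": joint torques, N m; "tcp_pos": TCP position; "tool_rot": TCP orientation; "force": force on the tool from outside, world axes, zero at the start; "ft_torque": the same for the moment, N m; "finger_gap": opening from 0.0 (shut) to 1.0 (fully open); "gripper_force": force on a finger pad.
Only numpy, scipy, OpenCV 4.12 (cv2) and the standard library are available. Lean on these libraries where they do the work, as an engineer would, in place of code of your own. Each camera call takes 0.05 s, during which the arm holds its last target. There are 200 camera calls.

## Task

Check the two brass collars with the blue-handled plug gauge: its steel pin goes fully into only one of them. First stand the gauge in the collar that it fits, pin down and fully home, and leave it there with that collar standing on the black mat; then set the other collar, whose bore is too small, down flat in the red tray.

Things in the scene. Friction and masses are not known exactly. Their poses are not given: they have to be found in the camera images.
- gauge_handle (a point): Plug gauge, upright in a fixed grey stand 40 mm high; lift it 34 mm to clear. Point: middle of its blue round handle (26 mm wide, 60 long), on the axis, 66 mm above the pin tip; z up the gauge. Under the handle: flange 39 mm wide, underside 32 mm below the point; then a steel pin 24 mm wide, 34 long, tapering to 8 mm over its last 12 mm. Home in a collar, the flange rests on it.
- wide_collar_center (a point): Brass collar, a plain ring 46 mm across and 40 mm high, standing loose on a fixed black mat 8 mm thick with its bore upright; the bore is 30 mm and goes right through, and takes the gauge's pin with play. The point is the collar's centre, on the bore's axis, 20 mm above its underside; z points up the bore. With the gauge home, the gauge's handle point is 52 mm above it.
- narrow_collar_center (a point): Brass collar of the same outside, 46 mm across and 40 mm high, standing loose on a fixed black mat 8 mm thick, but with a bore of only 14 mm, too small for the gauge's pin (only the tip of the taper enters). The point is its centre, on the axis, 20 mm above its underside; z points up the bore.
- reject_tray: Fixed open red tray, 136 x 136 mm outside, walls 4 mm thick and 28 mm high, floor 4 mm thick. The origin is the centre of its underside, on the worktop; x and y run along its sides, z up.
Things that resemble listed ones, but are neither listed nor needed, are in the scene too. What is shaped like the part that bears narrow_collar_center but pink is not meant.

How it is judged:
On the way, in this order (a step that is already met when the one before it is completed fails the run):
1. the gauge stands fully home in the collar that it fits (horizontal distance between gauge_handle and wide_collar_center below 0.012 m and z of gauge_handle in the frame of wide_collar_center below 0.058 m and angle between the z axis of gauge_handle and the z axis of wide_collar_center, either way round below 0.17 rad and angle between gauge_handle's own z axis and vertical below 0.17 rad), for 0.2 s.
2. the collar with the small bore is in the red tray (horizontal distance between narrow_collar_center and reject_tray below 0.064 m and height (world z) of narrow_collar_center below 0.032 m), for 0.2 s.
At the end, for the whole second after the job is handed in: The gauge stands upright (within 10 degrees), fully home (within 6 mm) in the wide-bored collar, which stands upright on the black mat; the narrow-bored collar stands flat (within 10 degrees, either end up) on the floor of the red tray, its centre within 64 mm of the tray's (all of step 2 and horizontal distance between gauge_handle and wide_collar_center below 0.012 m and z of gauge_handle in the frame of wide_collar_center below 0.058 m and angle between each of gauge_handle, wide_collar_center's own z axis and vertical below 0.17 rad and height (world z) of wide_collar_center below 0.034 m and (angle between narrow_collar_center's own z axis and vertical below 0.17 rad or angle between narrow_collar_center's own z axis and vertical above 2.97 rad)); the robot touches nothing.
It also fails if it takes over 64 s, if anything falls off the work surface, if the arm or the gripper's body presses on something with over 40 N, if the wrist force passes 120 N, or if a joint passes its speed limit or range.

## Working session

There is one attempt and no reset: what is moved stays moved. The work goes in short steps, Python scripts to look and compute and a shell command to move; the robot and the scene stay as the last step left them, time stands still between calls to the robot, and variables do not carry over. Pictures are saved under pics/ and viewed, at most 10 in all, crops included, and the job is handed in when it is done.

```bash
mkdir -p pics; ls; cat > h.py <<'E'
import numpy as np, cv2
from station import manip
from scipy.spatial.transform import Rotation as R
def snap(n,f):
    cm=manip.camera_model(n); p,d=manip.snapshot(n)
    cv2.imwrite(f'pics/{f}.png',p[:,:,::-1]); np.savez(f'pics/{f}.npz',p=p,d=d,cm=np.array([cm],dtype=object))
    return p,d,cm
def load(f):
    z=np.load(f'pics/{f}.npz',allow_pickle=True); return z['p'],z['d'],z['cm'][0]
def rot(a):
    a=np.array(a,float)
    return a if a.shape==(3,3) else R.from_quat(a).as_matrix()
def cloud(d,cm):
    v,u=np.mgrid[:d.shape[0],:d.shape[1]]
    P=np.stack([(u-cm['cx'])/cm['fx']*d,-(v-cm['cy'])/cm['fy']*d,-d],-1)
    return P@rot(cm['attitude']).T+np.array(cm['origin'])
E
python3 - <<'E'
from h import *
for n in('scene','top'):
    p,d,cm=snap(n,n+'0'); print(cm)
print(manip.sense())
E
```

```text
pics
{'fx': 440.9076634014201, 'fy': 440.9076634014201, 'cx': 277.38210664521694, 'cy': 204.81269855270313, 'origin': array([ 0.04184221, -0.8235761 ,  0.810747  ]), 'attitude': array([ 0.41487775, -0.12142579, -0.26362008,  0.86234371])}
{'fx': 443.4831423666698, 'fy': 443.4831423666698, 'cx': 276.6686365352878, 'cy': 207.08120810150734, 'origin': array([ 0.35977405, -0.0757792 ,  1.03854142]), 'attitude': array([ 0.05902794, -0.05161301, -0.69566239,  0.71407677])}
{'t': 0.1, 'q': array([ 1.09249314e+00,  5.28391964e-01,  1.43380372e+00, -2.08160242e-05,
        1.18138241e+00, -1.78542648e-01]), 'qd': array([-0.00066717, -0.00201048, -0.00137443,  0.00086738, -0.00138428,
        0.00066413]), 'tau': array([ 7.37139653e-04, -4.43307638e+01, -1.78588146e+01, -2.16044768e-04,
        3.82512604e-03, -3.26607494e-05]), 'tcp_pos': array([0.18431861, 0.59666606, 0.3030104 ]), 'tool_rot': array([ 1.49315755e-01,  9.88789067e-01, -9.42762603e-04, -3.11090949e-04]), 'force': array([-0.08651609, -0.68858948,  0.08172208]), 'ft_torque': array([0.02057194, 0.00693591, 0.00643942]), 'gripper_force': 0.0, 'finger_gap': 1.00058759599455}
```

View pics/top0.png

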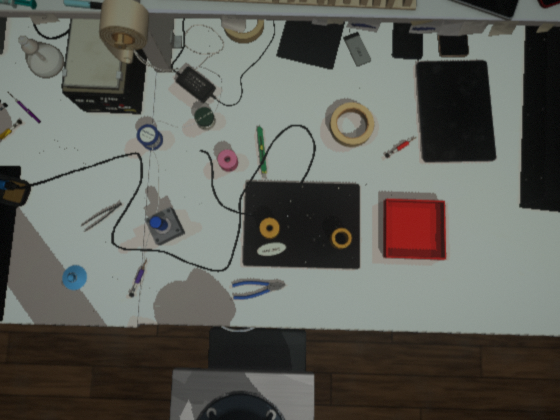

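View pics/scene0.png

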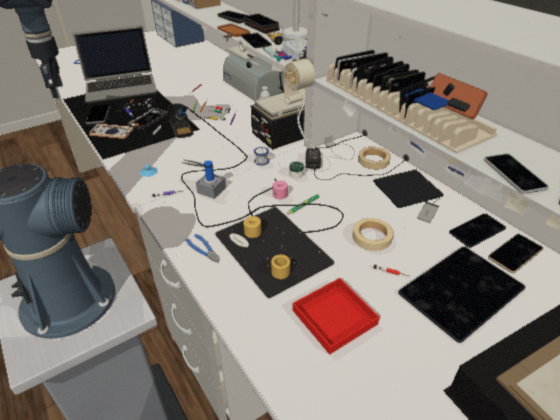

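The top view shows the gauge (blue, in its grey stand) at (160,224), the narrow collar at (269,228), the wide collar at (342,238) and the tray at (415,228).

Possible mix-ups:
- **Gauge:** spool with a blue rim (149,136), blue disc (74,277).
- **Narrow collar:** pink ring (228,160).
- **Wide collar:** tape rolls (352,124) and (243,28).

I choose the blue handle in the grey stand and the two brass rings on the black mat.

```bash
python3 - <<'E'
from h import *
p,d,cm=load('top0'); W=cloud(d,cm)
hsv=cv2.cvtColor(p,cv2.COLOR_RGB2HSV)
def rep(name,u0,u1,v0,v1,zlo,zhi,hl,hh,smin=100):
    s=(slice(v0,v1),slice(u0,u1)); w=W[s]; h=hsv[s]
    m=(w[...,2]>zlo)&(w[...,2]<zhi)&(d[s]>0)&(h[...,0]>=hl)&(h[...,0]<=hh)&(h[...,1]>smin)
    q=w[m]; lo,hi=np.percentile(q,[2,98],0); c,r=cv2.minEnclosingCircle(q[:,:2].astype(np.float32))
    print(name,len(q),q.mean(0).round(4),'bb',((lo+hi)/2).round(4),(hi-lo).round(4),'circ',np.round(c,4),round(r,4)); return q
rep('narrow',250,290,210,250,.038,.06,10,35)
rep('wide',322,362,218,258,.038,.06,10,35)
for z in (.07,.12): rep('handle>%g'%z,140,185,205,245,z,.2,100,125)
q=rep('tray rim',378,450,190,265,.02,.04,0,180)
print(cv2.minAreaRect((q[:,:2]*1000).astype(np.float32)))
w=W[200:245,140:185]; m=(w[...,2]>.033)&(w[...,2]<.046); print('stand',cv2.minAreaRect((w[m][:,:2]*1000).astype(np.float32)))
print('mat z',W[250,310],'table',W[300,400])
a=cv2.resize(p[180:275,140:365],None,fx=3.4,fy=3.4,interpolation=cv2.INTER_CUBIC)
cv2.imwrite('pics/crop1.png',a[:,:,::-1])
c=manip.camera_model('wrist'); print(c, manip.sense()['tcp_pos'])
E
```

```text
narrow 293 [ 0.4688 -0.0467  0.0472] bb [ 0.4684 -0.0471  0.0471] [0.0409 0.0405 0.008 ] circ [ 0.4688 -0.047 ] 0.0226
wide 200 [ 0.4498 -0.2085  0.0465] bb [ 0.4501 -0.2081  0.0452] [0.041  0.0424 0.01  ] circ [ 0.4503 -0.2088] 0.0229
handle>0.07 150 [0.4681 0.1918 0.0987] bb [0.4685 0.1935 0.0892] [0.0227 0.0231 0.0347] circ [0.4686 0.195 ] 0.0137Traceback (most recent call last):
  File "<stdin>", line 11, in <module>
  File "<stdin>", line 7, in rep
    return _quantile_unchecked(
        a, q, axis, out, overwrite_input, method, keepdims, weights)
    return _ureduce(a,
                    func=_quantile_ureduce_func,
    ...<5 lines>...
                    overwrite_input=overwrite_input,
                    method=method)
    r = func(a, **kwargs)
    result = _quantile(arr,
                       quantiles=q,
    ...<2 lines>...
                       out=out,
                       weights=wgt)
    slices_having_nans = np.isnan(arr[-1, ...])
                                  ~~~^^^^^^^^^
IndexError: index -1 is out of bounds for axis 0 with size 0
```

```bash
python3 - <<'E'
from h import *
p,d,cm=load('top0'); W=cloud(d,cm)
s=(slice(195,250),slice(140,190)); w=W[s]; hsv=cv2.cvtColor(p,cv2.COLOR_RGB2HSV)[s]
m=(w[...,2]>.096)&(w[...,2]<.12); q=w[m]; print('top',len(q),q.mean(0),((q.min(0)+q.max(0))/2),np.ptp(q,0))
m=(w[...,2]>.033)&(w[...,2]<.045); print('stand',cv2.minAreaRect((w[m][:,:2]*1000).astype(np.float32)))
w=W[185:270,375:455]; m=(w[...,2]>.022)&(w[...,2]<.036); print('tray',cv2.minAreaRect((w[m][:,:2]*1000).astype(np.float32)))
print('mat z',W[250,310],'table',W[300,400])
a=cv2.resize(p[180:275,140:365],None,fx=3.4,fy=3.4,interpolation=cv2.INTER_CUBIC)
cv2.imwrite('pics/crop1.png',a[:,:,::-1])
print(manip.camera_model('wrist'), R.from_quat(manip.sense()['tool_rot']).as_matrix().round(4))
E
```

```text
top 130 [0.46830832 0.19410694 0.10278637] [0.46888825 0.19485472 0.10215419] [0.026012   0.02637613 0.01073121]
stand ((468.4991455078125, 194.70266723632812), (64.6708984375, 64.42001342773438), 28.78005599975586)
tray ((477.91448974609375, -381.123291015625), (137.6079864501953, 136.4961700439453), 89.21907806396484)
mat z [ 0.42378396 -0.14264468  0.00742333] table [ 0.31554951 -0.35042913  0.00111112]
{'fx': 322.46908976117027, 'fy': 322.46908976117027, 'cx': 275.08990443295403, 'cy': 210.6854240511631, 'origin': array([0.11738017, 0.61652342, 0.3728185 ]), 'attitude': array([-0.11112762, -0.08109186,  0.58815253,  0.79696384])} [[-9.554e-01  2.953e-01 -9.000e-04]
 [ 2.953e-01  9.554e-01 -1.800e-03]
 [ 3.000e-04 -2.000e-03 -1.000e+00]]
```

View pics/crop1.png

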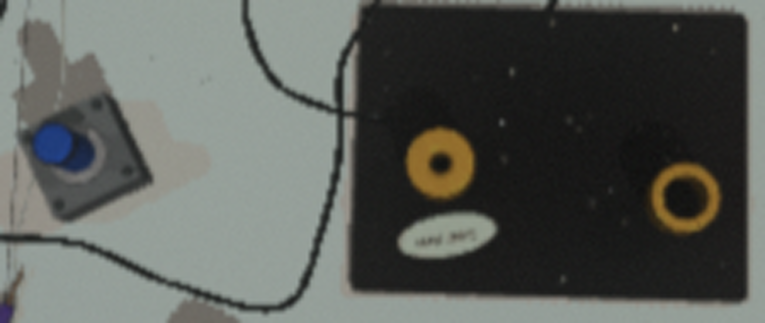

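The crop confirms the choice: blue handle at (52,145), small-bore collar at (440,162), wide-bore collar at (685,197). I'll square the tool first, then travel to the gauge.

```bash
python3 -m crank '[{"dp":[0,0,0],"delta_rot":[0,0,-0.0159],"fingers":1},{"dp":[0,0,0],"delta_rot":[0,0,-0.0159],"fingers":1},{"dp":[0,0,0],"delta_rot":[0,0,-0.0159],"fingers":1},{"dp":[-0.04,-0.057,0],"delta_rot":[0,0,0],"fingers":1},{"dp":[-0.04,-0.057,0],"delta_rot":[0,0,0],"fingers":1},{"dp":[-0.04,-0.057,0],"delta_rot":[0,0,0],"fingers":1},{"dp":[-0.04,-0.057,0],"delta_rot":[0,0,0],"fingers":1},{"dp":[-0.04,-0.057,0],"delta_rot":[0,0,0],"fingers":1},{"dp":[-0.04,-0.057,0],"delta_rot":[0,0,0],"fingers":1},{"dp":[-0.04,-0.057,0],"delta_rot":[0,0,0],"fingers":1},{"dp":[-0.04,-0.057,0],"delta_rot":[0,0,0],"fingers":1},{"dp":[0,0,0],"delta_rot":[0,0,0],"fingers":1}]' 60; python3 -c "
from h import *;print(R.from_quat(manip.sense()['tool_rot']).as_matrix().round(4))"
```

```text
t: 1.1
tcp_pos: [0.3474, 0.3651, 0.3036]
tool_rot: [0.003, 1.0, -0.001, 0.0]
force: [-0.4, 0.9, -0.1]
finger_gap: 1.002
gripper_force: 0.0
[[-1.0e+00  5.4e-03  7.0e-04]
 [ 5.4e-03  1.0e+00 -2.6e-03]
 [-7.0e-04 -2.6e-03 -1.0e+00]]
```

```bash
python3 -m crank '[{"dp":[-0.0404,-0.0568,0],"delta_rot":[0,0,0],"fingers":1},{"dp":[-0.0404,-0.0568,0],"delta_rot":[0,0,0],"fingers":1},{"dp":[-0.0404,-0.0568,0],"delta_rot":[0,0,0],"fingers":1},{"dp":[-0.0404,-0.0568,0],"delta_rot":[0,0,0],"fingers":1},{"dp":[-0.0404,-0.0568,0],"delta_rot":[0,0,0],"fingers":1},{"dp":[-0.0404,-0.0568,0],"delta_rot":[0,0,0],"fingers":1},{"dp":[0,0,0.05],"delta_rot":[0,0,0],"fingers":1},{"dp":[0,0,0.05],"delta_rot":[0,0,0],"fingers":1},{"dp":[0,0,0],"delta_rot":[0,0,0],"fingers":1},{"dp":[0,0,0],"delta_rot":[0,0,0],"fingers":1}]'; python3 - <<'E'
from h import *
p,d,cm=snap('wrist','w1'); W=cloud(d,cm)
m=(W[...,2]>.09)&(W[...,2]<.115)&(np.hypot(W[...,0]-.468,W[...,1]-.195)<.03)&(d>0)
hsv=cv2.cvtColor(p,cv2.COLOR_RGB2HSV); m&=(hsv[...,0]>95)&(hsv[...,0]<130)
q=W[m]; print(len(q),cv2.minEnclosingCircle(q[:,:2].astype(np.float32)),q[:,2].max())
q=q[q[:,2]>.099]; print(len(q),(q.min(0)+q.max(0))/2,np.ptp(q,0))
E
```

```text
t: 1.93
tcp_pos: [0.4647, 0.1988, 0.2529]
tool_rot: [0.0, 1.0, -0.0, -0.002]
force: [0.9, 0.2, 1.4]
finger_gap: 0.995
gripper_force: 0.0
1045 ((0.46906495094299316, 0.1914013922214508), 0.013641847297549248) 0.10557922776105891
978 [0.469182   0.19181565 0.10264783] [0.02684957 0.02551464 0.0058628 ]
```

View pics/w1.png

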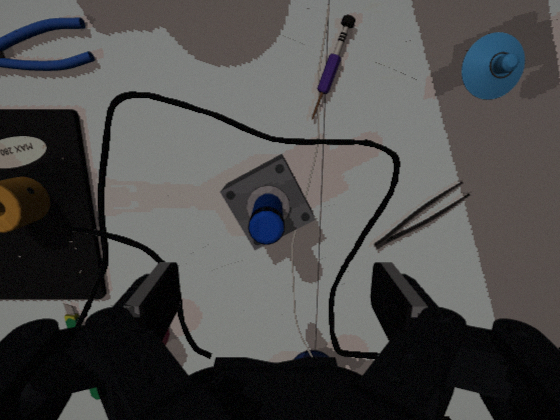

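The picture shows the blue handle at (266,220) in its grey stand, with the jaws open on both sides at (155,300) and (395,300). Nothing is in the way.

```bash
python3 -m crank '[{"dp":[0,0,0.05],"delta_rot":[0,0,0],"fingers":1},{"dp":[0,0,0.05],"delta_rot":[0,0,0],"fingers":1},{"dp":[0,0,0],"delta_rot":[0,0,0],"fingers":1},{"dp":[0,0,0],"delta_rot":[0,0,0],"fingers":1},{"dp":[0,0,0],"delta_rot":[0,0,0],"fingers":1}]'
```

```text
t: 2.4
tcp_pos: [0.4665, 0.1993, 0.2055]
tool_rot: [-0.0, 1.0, 0.0, 0.001]
force: [0.3, 0.4, -0.5]
finger_gap: 1.004
gripper_force: 0.0
```

```bash
python3 -m crank '[{"dp":[-0.005,-0.012,0],"delta_rot":[0,0,0],"fingers":1},{"dp":[0,0,0.05],"delta_rot":[0,0,0],"fingers":1},{"dp":[0,0,0.05],"delta_rot":[0,0,0],"fingers":1},{"dp":[0,0,0.05],"delta_rot":[0,0,0],"fingers":1},{"dp":[0,0,0],"delta_rot":[0,0,0],"fingers":1},{"dp":[0,0,0],"delta_rot":[0,0,0],"fingers":1}]'; python3 -c "
from h import *
print([manip.sense()[k] for k in ('tcp_pos','force')])"
```

```text
t: 2.9
tcp_pos: [0.4684, 0.1924, 0.1292]
tool_rot: [0.0, 1.0, -0.0, -0.0]
force: [0.7, -0.2, -0.1]
finger_gap: 0.997
gripper_force: 0.0
[array([0.46844706, 0.19243782, 0.12919286]), array([ 0.71334374, -0.16294537, -0.08669996])]
```

```bash
python3 -m crank '[{"dp":[0,0,0],"delta_rot":[0,0,0],"fingers":0.2},{"dp":[0,0,0],"delta_rot":[0,0,0],"fingers":-0.2},{"dp":[0,0,0],"delta_rot":[0,0,0],"fingers":-1},{"dp":[0,0,0],"delta_rot":[0,0,0],"fingers":-1},{"dp":[0,0,0],"delta_rot":[0,0,0],"fingers":-1},{"dp":[0,0,0],"delta_rot":[0,0,0],"fingers":-1},{"dp":[0,0,0],"delta_rot":[0,0,0],"fingers":-1},{"dp":[0,0,0],"delta_rot":[0,0,0],"fingers":-1},{"dp":[0,0,0],"delta_rot":[0,0,0],"fingers":-1},{"dp":[0,0,0],"delta_rot":[0,0,0],"fingers":-1}]' 60
```

```text
t: 3.73
tcp_pos: [0.4686, 0.1927, 0.1299]
tool_rot: [0.0, 1.0, 0.0, 0.001]
force: [0.3, -0.4, 5.2]
finger_gap: 0.29
gripper_force: 58.4
```

```bash
python3 -m crank '[{"dp":[0,0,-0.02],"delta_rot":[0,0,0],"fingers":-1},{"dp":[0,0,-0.03],"delta_rot":[0,0,0],"fingers":-1},{"dp":[0,0,-0.03],"delta_rot":[0,0,0],"fingers":-1},{"dp":[0,0,-0.04],"delta_rot":[0,0,0],"fingers":-1},{"dp":[0,0,-0.04],"delta_rot":[0,0,0],"fingers":-1},{"dp":[0,0,-0.04],"delta_rot":[0,0,0],"fingers":-1},{"dp":[0,0,0],"delta_rot":[0,0,0],"fingers":-1},{"dp":[0,0,0],"delta_rot":[0,0,0],"fingers":-1}]'
```

```text
t: 4.4
tcp_pos: [0.4684, 0.1928, 0.23]
tool_rot: [-0.0, 1.0, 0.0, 0.001]
force: [-0.9, 0.5, -2.7]
finger_gap: 0.291
gripper_force: 59.1
```

```bash
python3 -m crank '[{"dp":[0.003,-0.03,0],"delta_rot":[0,0,0],"fingers":-1},{"dp":[0.003,-0.05,0],"delta_rot":[0,0,0],"fingers":-1},{"dp":[0.003,-0.06,0],"delta_rot":[0,0,0],"fingers":-1},{"dp":[0.003,-0.06,0],"delta_rot":[0,0,0],"fingers":-1},{"dp":[0.003,-0.06,0],"delta_rot":[0,0,0],"fingers":-1},{"dp":[0.003,-0.06,0],"delta_rot":[0,0,0],"fingers":-1},{"dp":[0.003,-0.06,0],"delta_rot":[0,0,0],"fingers":-1},{"dp":[0.003,-0.06,0],"delta_rot":[0,0,0],"fingers":-1},{"dp":[0.003,-0.06,0],"delta_rot":[0,0,0],"fingers":-1},{"dp":[0.003,-0.06,0],"delta_rot":[0,0,0],"fingers":-1},{"dp":[0.003,-0.06,0],"delta_rot":[0,0,0],"fingers":-1},{"dp":[0.003,-0.05,0],"delta_rot":[0,0,0],"fingers":-1}]'
python3 -m crank '[{"dp":[0,-0.05,0],"delta_rot":[0,0,0],"fingers":-1},{"dp":[0,-0.03,0],"delta_rot":[0,0,0],"fingers":-1},{"dp":[0,0,0],"delta_rot":[0,0,0],"fingers":-1},{"dp":[0,0,0],"delta_rot":[0,0,0],"fingers":-1},{"dp":[0,0,0],"delta_rot":[0,0,0],"fingers":-1}]'
cat >> h.py <<'E'
def ring(W,p,d,xy,zlo,zhi,rmax=.035,h=(10,35)):
    hsv=cv2.cvtColor(p,cv2.COLOR_RGB2HSV)
    m=(W[...,2]>zlo)&(W[...,2]<zhi)&(np.hypot(W[...,0]-xy[0],W[...,1]-xy[1])<rmax)&(d>0)&(hsv[...,0]>=h[0])&(hsv[...,0]<=h[1])&(hsv[...,1]>90)
    q=W[m]
    if len(q)<9: return len(q)
    c,r=cv2.minEnclosingCircle(q[:,:2].astype(np.float32))
    return len(q),np.round(c,4),round(r,4),((q.min(0)+q.max(0))/2).round(4),np.ptp(q,0).round(4)
E
python3 - <<'E'
from h import *
print(manip.sense()['tcp_pos'])
p,d,cm=snap('wrist','w2'); W=cloud(d,cm)
print('wide w',ring(W,p,d,(.45,-.2085),.043,.056)); print('narrow w',ring(W,p,d,(.4688,-.047),.043,.056))
p,d,cm=snap('top','t2'); W=cloud(d,cm)
print('wide t',ring(W,p,d,(.45,-.2085),.043,.056))
E
```

```text
t: 5.4
tcp_pos: [0.4492, -0.1439, 0.2276]
tool_rot: [0.0, 1.0, 0.001, -0.001]
force: [0.3, -0.9, -2.3]
finger_gap: 0.289
gripper_force: 59.2
t: 5.82
tcp_pos: [0.4492, -0.1812, 0.2279]
tool_rot: [0.0, 1.0, 0.001, -0.001]
force: [0.1, 0.3, -2.3]
finger_gap: 0.283
gripper_force: 59.3
[ 0.44918633 -0.18121798  0.22786805]
wide w (1391, array([ 0.4509, -0.2124]), 0.023, array([ 0.4509, -0.2124,  0.0464]), array([0.0453, 0.0456, 0.0068]))
narrow w (2134, array([ 0.4695, -0.0501]), 0.0234, array([ 0.469 , -0.0505,  0.0465]), array([0.0448, 0.0452, 0.0069]))
wide t 0
```

View pics/w2.png

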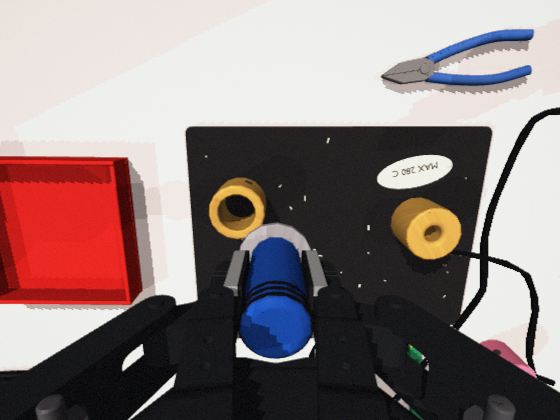

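The wrist view shows the gauge held upright between the pads at (275,300), with the wide bore at (238,208), the narrow bore at (432,230) and the tray on the left. I'll measure the held gauge in the same picture.

```bash
python3 - <<'E'
from h import *
p,d,cm=load('w2'); W=cloud(d,cm)
t=np.array([.4492,-.1812])
hs=cv2.cvtColor(p,cv2.COLOR_RGB2HSV)
m=(hs[...,0]>95)&(hs[...,0]<130)&(hs[...,1]>100)&(d>0)&(np.hypot(W[...,0]-t[0],W[...,1]-t[1])<.03)&(W[...,2]>.1)
q=W[m]; print(len(q),q[:,2].min(),q[:,2].max())
zt=np.percentile(q[:,2],98)
a=q[q[:,2]>zt-.005]; print('top',len(a),(a.min(0)+a.max(0))/2,np.ptp(a,0),cv2.minEnclosingCircle(a[:,:2].astype(np.float32)))
# circle fit side slices
for z in (.145,.155,.165,.175,.185):
    s=q[abs(q[:,2]-z)<.004]
    if len(s)>20: print(z,len(s),s[:,1].min(),s[:,1].max(),'front x',s[:,0].min(),s[:,0].max())
E
```

```text
6569 0.14114202143414087 0.2531640379399875
top 153 [ 0.43362492 -0.17969395  0.2413229 ] [0.01199047 0.0519948  0.02368227] ((0.43804866075515747, -0.17969395220279694), 0.026101771742105484)
0.145 177 -0.1948666101935152 -0.16793195600315688 front x 0.4362598969680852 0.45199650357888355
0.155 303 -0.19342328171095127 -0.16933114649808514 front x 0.43606306850333676 0.4451360689839444
0.165 368 -0.1939461182872623 -0.169092449097225 front x 0.4361966327918274 0.44574265900743976
0.175 462 -0.19389244354776378 -0.16918070273023617 front x 0.4360763412524313 0.4456850998765548
0.185 538 -0.19396921321965593 -0.16919713071532744 front x 0.4359785456784179 0.4457639432476597
```

```bash
python3 -m crank '[{"dp":[-0.0024,-0.03,0],"delta_rot":[0,0,0],"fingers":-1},{"dp":[0,-0.03,0],"delta_rot":[0,0,0],"fingers":-1},{"dp":[0,0,0.05],"delta_rot":[0,0,0],"fingers":-1},{"dp":[0,0,0.04],"delta_rot":[0,0,0],"fingers":-1},{"dp":[0,0,0],"delta_rot":[0,0,0],"fingers":-1},{"dp":[0,0,0],"delta_rot":[0,0,0],"fingers":-1},{"dp":[0,0,0],"delta_rot":[0,0,0],"fingers":-1}]'
python3 - <<'E'
from h import *
t=manip.sense()['tcp_pos'];print(t)
p,d,cm=snap('wrist','w3'); W=cloud(d,cm)
print('wide w',ring(W,p,d,(.45,-.2105),.04,.056))
hs=cv2.cvtColor(p,cv2.COLOR_RGB2HSV)
m=(hs[...,0]>95)&(hs[...,0]<130)&(hs[...,1]>100)&(d>0)&(np.hypot(W[...,0]-t[0],W[...,1]-t[1])<.03)&(abs(W[...,2]-.11)<.015)
q=W[m];print(q.min(0),q.max(0))
cv2.imwrite('pics/c3.png',cv2.resize(p[130:330,180:380],None,fx=3,fy=3)[:,:,::-1])
E
```

```text
t: 6.5
tcp_pos: [0.4519, -0.2131, 0.1845]
tool_rot: [0.0, 1.0, -0.0, 0.001]
force: [-1.2, 0.3, -1.6]
finger_gap: 0.29
gripper_force: 59.4
[ 0.45189573 -0.21312705  0.18451074]
wide w (1293, array([ 0.4508, -0.2124]), 0.0228, array([ 0.4444, -0.2125,  0.0448]), array([0.0322, 0.0451, 0.0096]))
[ 0.43913831 -0.22702352  0.09827676] [ 0.45482263 -0.19209784  0.12499263]
```

View pics/c3.png

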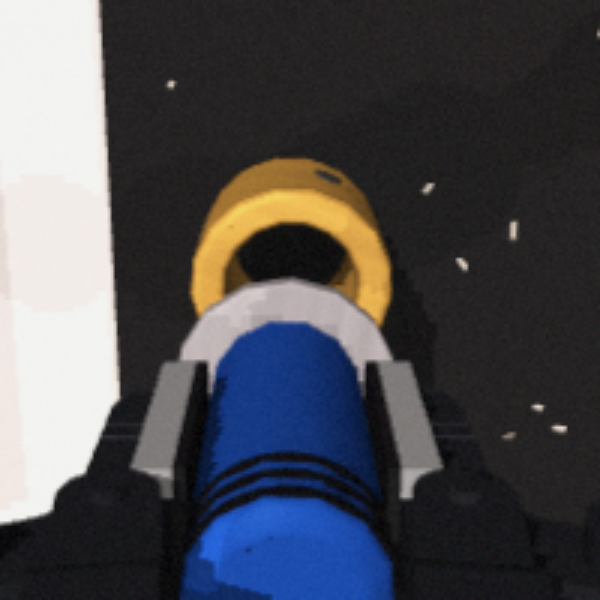

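The crop shows the flange at (288,330) and the collar ring at (291,280), aligned to about 1 mm. I'll correct that and insert.

```bash
python3 -m crank '[{"dp":[0.002,0.0026,0],"delta_rot":[0,0,0],"fingers":-1},{"dp":[0,0,0.02],"delta_rot":[0,0,0],"fingers":-1},{"dp":[0,0,0.012],"delta_rot":[0,0,0],"fingers":-1},{"dp":[0,0,0.012],"delta_rot":[0,0,0],"fingers":-1},{"dp":[0,0,0],"delta_rot":[0,0,0],"fingers":-1},{"dp":[0,0,0],"delta_rot":[0,0,0],"fingers":-1}]'
```

```text
t: 7.05
tcp_pos: [0.4501, -0.2108, 0.1613]
tool_rot: [-0.0, 1.0, 0.0, -0.001]
force: [0.5, -0.6, -2.1]
finger_gap: 0.285
gripper_force: 59.4
```

Tip is about 11 mm inside with no contact force. Continuing.

```bash
python3 -m crank '[{"dp":[0,0,0.012],"delta_rot":[0,0,0],"fingers":-1},{"dp":[0,0,0.012],"delta_rot":[0,0,0],"fingers":-1},{"dp":[0,0,0.008],"delta_rot":[0,0,0],"fingers":-1},{"dp":[0,0,0.008],"delta_rot":[0,0,0],"fingers":-1},{"dp":[0,0,0],"delta_rot":[0,0,0],"fingers":-1},{"dp":[0,0,0],"delta_rot":[0,0,0],"fingers":-1}]'
```

```text
t: 7.55
tcp_pos: [0.4503, -0.211, 0.1416]
tool_rot: [0.0, 1.0, 0.0, -0.0]
force: [-0.5, -0.3, -1.8]
finger_gap: 0.288
gripper_force: 59.4
```

```bash
python3 -m crank '[{"dp":[0,0,0.004],"delta_rot":[0,0,0],"fingers":-1},{"dp":[0,0,0.003],"delta_rot":[0,0,0],"fingers":-1},{"dp":[0,0,0],"delta_rot":[0,0,0],"fingers":-1},{"dp":[0,0,0],"delta_rot":[0,0,0],"fingers":-1}]'
```

```text
t: 7.88
tcp_pos: [0.4504, -0.211, 0.1384]
tool_rot: [0.0, 1.0, 0.0, -0.0]
force: [0.5, 0.3, -2.6]
finger_gap: 0.288
gripper_force: 59.4
```

```bash
python3 -m crank '[{"dp":[0,0,0.0025],"delta_rot":[0,0,0],"fingers":-1},{"dp":[0,0,0],"delta_rot":[0,0,0],"fingers":-1},{"dp":[0,0,0],"delta_rot":[0,0,0],"fingers":-0.3},{"dp":[0,0,0],"delta_rot":[0,0,0],"fingers":0},{"dp":[0,0,0],"delta_rot":[0,0,0],"fingers":0.2},{"dp":[0,0,0],"delta_rot":[0,0,0],"fingers":0.4},{"dp":[0,0,0],"delta_rot":[0,0,0],"fingers":0.6},{"dp":[0,0,0],"delta_rot":[0,0,0],"fingers":0.6}]'
python3 -m crank '[{"dp":[0,0,-0.02],"delta_rot":[0,0,0],"fingers":0.6},{"dp":[0,0,-0.05],"delta_rot":[0,0,0],"fingers":0.8},{"dp":[0,0,-0.06],"delta_rot":[0,0,0],"fingers":1},{"dp":[0,0,-0.06],"delta_rot":[0,0,0],"fingers":1},{"dp":[0,0,0],"delta_rot":[0,0,0],"fingers":1},{"dp":[0,0,0],"delta_rot":[0,0,0],"fingers":1}]'
python3 - <<'E'
from h import *
t=manip.sense()['tcp_pos'];print(t)
p,d,cm=snap('wrist','w4'); W=cloud(d,cm)
print('wide',ring(W,p,d,(.45,-.2105),.035,.056))
print('handle top',ring(W,p,d,(.45,-.2105),.104,.12,.03,(95,130)))
print('narrow',ring(W,p,d,(.469,-.049),.043,.056))
E
```

```text
t: 8.55
tcp_pos: [0.4504, -0.211, 0.1371]
tool_rot: [0.0, 1.0, -0.0, 0.0]
force: [-0.2, -0.1, 0.3]
finger_gap: 0.805
gripper_force: 0.0
t: 9.05
tcp_pos: [0.4511, -0.2115, 0.2344]
tool_rot: [-0.0, 1.0, -0.002, 0.002]
force: [0.5, 0.9, 0.4]
finger_gap: 1.001
gripper_force: 0.0
[ 0.45112517 -0.21153996  0.23441997]
wide (581, array([ 0.4508, -0.2122]), 0.023, array([ 0.447 , -0.2124,  0.0439]), array([0.0374, 0.0441, 0.0177]))
handle top (1265, array([ 0.4508, -0.2114]), 0.0135, array([ 0.4505, -0.2119,  0.1088]), array([0.0263, 0.0257, 0.0096]))
narrow (2098, array([ 0.4695, -0.0506]), 0.0233, array([ 0.4694, -0.0505,  0.0466]), array([0.0452, 0.0452, 0.007 ]))
```

View pics/w4.png

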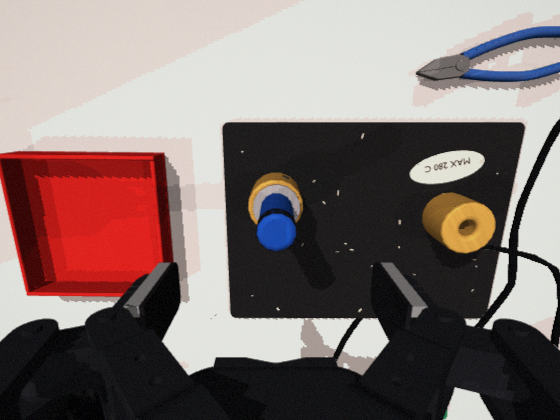

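The picture shows the gauge seated in the wide collar (flange on the brass at (275,200), handle top at (276,232)); the narrow collar is at (460,224). Step 1 is done, so I move to the narrow collar.

```bash
python3 -m crank '[{"dp":[-0.007,0.064,0],"delta_rot":[0,0,0],"fingers":1},{"dp":[-0.007,0.065,0],"delta_rot":[0,0,0],"fingers":1},{"dp":[-0.007,0.065,0],"delta_rot":[0,0,0],"fingers":1},{"dp":[-0.007,0.065,0],"delta_rot":[0,0,0],"fingers":1},{"dp":[-0.008,0.065,0],"delta_rot":[0,0,0],"fingers":1},{"dp":[0,0,0.06],"delta_rot":[0,0,0],"fingers":1},{"dp":[0,0,0.06],"delta_rot":[0,0,0],"fingers":1},{"dp":[0,0,0.04],"delta_rot":[0,0,0],"fingers":1},{"dp":[0,0,0],"delta_rot":[0,0,0],"fingers":1},{"dp":[0,0,0],"delta_rot":[0,0,0],"fingers":1},{"dp":[0,0,0],"delta_rot":[0,0,0],"fingers":1}]'
```

```text
t: 10.02
tcp_pos: [0.4684, -0.0491, 0.1522]
tool_rot: [0.0, 1.0, 0.0, -0.0]
force: [-0.4, -0.9, 0.8]
finger_gap: 1.003
gripper_force: 0.0
```

```bash
python3 -m crank '[{"dp":[-0.0015,0,0.05],"delta_rot":[0,0,0],"fingers":1},{"dp":[0,0,0.05],"delta_rot":[0,0,0],"fingers":1},{"dp":[0,0,0.028],"delta_rot":[0,0,0],"fingers":1},{"dp":[0,0,0],"delta_rot":[0,0,0],"fingers":1},{"dp":[0,0,0],"delta_rot":[0,0,0],"fingers":0.5},{"dp":[0,0,0],"delta_rot":[0,0,0],"fingers":0.2},{"dp":[0,0,0],"delta_rot":[0,0,0],"fingers":-1},{"dp":[0,0,0],"delta_rot":[0,0,0],"fingers":-1},{"dp":[0,0,0],"delta_rot":[0,0,0],"fingers":-1},{"dp":[0,0,0],"delta_rot":[0,0,0],"fingers":-1},{"dp":[0,0,0],"delta_rot":[0,0,0],"fingers":-1},{"dp":[0,0,0],"delta_rot":[0,0,0],"fingers":-1}]' 70
```

```text
t: 11.02
tcp_pos: [0.4699, -0.0493, 0.0899]
tool_rot: [0.0, 1.0, -0.001, 0.002]
force: [-1.2, -0.9, 7.1]
finger_gap: 0.481
gripper_force: 70.1
```

```bash
python3 -m crank '[{"dp":[0,0,-0.03],"delta_rot":[0,0,0],"fingers":-1},{"dp":[0,0,-0.05],"delta_rot":[0,0,0],"fingers":-1},{"dp":[0,0,-0.06],"delta_rot":[0,0,0],"fingers":-1},{"dp":[0,0,-0.06],"delta_rot":[0,0,0],"fingers":-1},{"dp":[0,0,-0.06],"delta_rot":[0,0,0],"fingers":-1},{"dp":[0,0,-0.06],"delta_rot":[0,0,0],"fingers":-1},{"dp":[0,0,-0.04],"delta_rot":[0,0,0],"fingers":-1},{"dp":[0,0,0],"delta_rot":[0,0,0],"fingers":-1},{"dp":[0,0,0],"delta_rot":[0,0,0],"fingers":-1}]'
```

```text
t: 11.77
tcp_pos: [0.4692, -0.049, 0.2695]
tool_rot: [-0.0, 1.0, -0.001, 0.002]
force: [-1.1, -0.7, -2.7]
finger_gap: 0.477
gripper_force: 71.2
```

```bash
python3 -m crank '[{"dp":[-0.0015,-0.03,0],"delta_rot":[0,0,0],"fingers":-1},{"dp":[-0.0015,-0.05,0],"delta_rot":[0,0,0],"fingers":-1},{"dp":[-0.0015,-0.06,0],"delta_rot":[0,0,0],"fingers":-1},{"dp":[-0.0015,-0.06,0],"delta_rot":[0,0,0],"fingers":-1},{"dp":[-0.0015,-0.06,0],"delta_rot":[0,0,0],"fingers":-1},{"dp":[-0.0015,-0.06,0],"delta_rot":[0,0,0],"fingers":-1},{"dp":[-0.0015,-0.06,0],"delta_rot":[0,0,0],"fingers":-1},{"dp":[-0.0015,-0.06,0],"delta_rot":[0,0,0],"fingers":-1},{"dp":[-0.0015,-0.06,0],"delta_rot":[0,0,0],"fingers":-1},{"dp":[-0.0015,-0.06,0],"delta_rot":[0,0,0],"fingers":-1},{"dp":[-0.0015,-0.06,0],"delta_rot":[0,0,0],"fingers":-1},{"dp":[-0.0015,-0.048,0],"delta_rot":[0,0,0],"fingers":-1}]'
python3 -m crank '[{"dp":[0,0,0],"delta_rot":[0,0,0],"fingers":-1},{"dp":[0,0,0],"delta_rot":[0,0,0],"fingers":-1},{"dp":[0,0,0.06],"delta_rot":[0,0,0],"fingers":-1},{"dp":[0,0,0.06],"delta_rot":[0,0,0],"fingers":-1},{"dp":[0,0,0.06],"delta_rot":[0,0,0],"fingers":-1},{"dp":[0,0,0],"delta_rot":[0,0,0],"fingers":-1},{"dp":[0,0,0],"delta_rot":[0,0,0],"fingers":-1},{"dp":[0,0,0],"delta_rot":[0,0,0],"fingers":-1}]'
python3 - <<'E'
from h import *
print(manip.sense()['tcp_pos'],manip.sense()['q'].round(3))
p,d,cm=snap('wrist','w5')
E
```

```text
t: 12.77
tcp_pos: [0.4771, -0.3846, 0.2655]
tool_rot: [0.001, 1.0, 0.001, -0.001]
force: [0.9, -0.3, -1.6]
finger_gap: 0.481
gripper_force: 71.2
t: 13.43
tcp_pos: [0.4785, -0.3825, 0.1788]
tool_rot: [-0.0, 1.0, -0.0, 0.0]
force: [-0.3, -0.9, -2.1]
finger_gap: 0.478
gripper_force: 71.4
[ 0.4785216  -0.38253056  0.17876843] [-0.857  0.67   1.568  0.     0.903 -2.428]
```

View pics/w5.png

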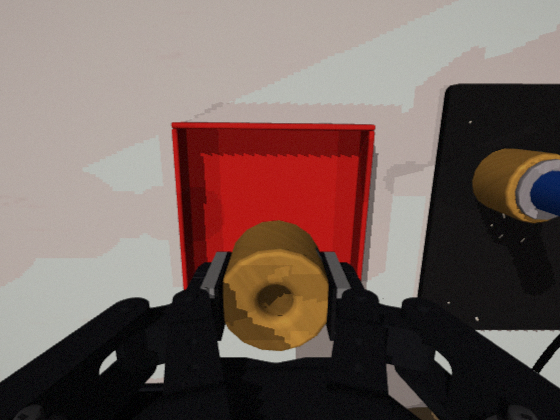

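The collar at (275,285) is centred between the tray walls at x=175 and x=373, so I lower it.

```bash
python3 -m crank '[{"dp":[0,0,0.04],"delta_rot":[0,0,0],"fingers":-1},{"dp":[0,0,0.05],"delta_rot":[0,0,0],"fingers":-1},{"dp":[0,0,0.04],"delta_rot":[0,0,0],"fingers":-1},{"dp":[0,0,0.03],"delta_rot":[0,0,0],"fingers":-1},{"dp":[0,0,0.014],"delta_rot":[0,0,0],"fingers":-1},{"dp":[0,0,0],"delta_rot":[0,0,0],"fingers":-1},{"dp":[0,0,0],"delta_rot":[0,0,0],"fingers":-1}]'
```

```text
t: 14.07
tcp_pos: [0.4788, -0.3837, 0.0926]
tool_rot: [-0.0, 1.0, -0.001, 0.001]
force: [0.9, 0.0, -2.3]
finger_gap: 0.48
gripper_force: 71.4
```

```bash
python3 -m crank '[{"dp":[0,0,0.006],"delta_rot":[0,0,0],"fingers":-1},{"dp":[0,0,0.005],"delta_rot":[0,0,0],"fingers":-1},{"dp":[0,0,0.003],"delta_rot":[0,0,0],"fingers":-1},{"dp":[0,0,0],"delta_rot":[0,0,0],"fingers":-1},{"dp":[0,0,0],"delta_rot":[0,0,0],"fingers":-1}]'
```

```text
t: 14.48
tcp_pos: [0.4786, -0.3836, 0.0859]
tool_rot: [0.0, 1.0, -0.001, 0.001]
force: [-0.2, 0.8, 4.7]
finger_gap: 0.478
gripper_force: 72.2
```

Contact with the floor (force changed from −2.3 to +4.7 N). Opening slightly, then rising.

```bash
python3 -m crank '[{"dp":[0,0,0],"delta_rot":[0,0,0],"fingers":0.1},{"dp":[0,0,0],"delta_rot":[0,0,0],"fingers":0.25},{"dp":[0,0,0],"delta_rot":[0,0,0],"fingers":0.4},{"dp":[0,0,0],"delta_rot":[0,0,0],"fingers":0.4},{"dp":[0,0,-0.01],"delta_rot":[0,0,0],"fingers":0.4},{"dp":[0,0,-0.04],"delta_rot":[0,0,0],"fingers":0.4},{"dp":[0,0,-0.06],"delta_rot":[0,0,0],"fingers":0.4},{"dp":[0,0,-0.06],"delta_rot":[0,0,0],"fingers":0.4},{"dp":[0,0,-0.06],"delta_rot":[0,0,0],"fingers":0.4},{"dp":[0,0,0],"delta_rot":[0,0,0],"fingers":0.4},{"dp":[0,0,0],"delta_rot":[0,0,0],"fingers":0.4},{"dp":[0,0,0],"delta_rot":[0,0,0],"fingers":0.4}]'
python3 - <<'E'
from h import *
p,d,cm=snap('wrist','w6'); W=cloud(d,cm)
print('narrow',ring(W,p,d,(.478,-.384),.036,.056))
print('handle',ring(W,p,d,(.45,-.2105),.104,.12,.03,(95,130)))
snap('scene','s6')
E
```

```text
t: 15.48
tcp_pos: [0.4777, -0.3826, 0.199]
tool_rot: [0.0, 1.0, 0.0, -0.0]
force: [0.3, 0.6, -0.1]
finger_gap: 0.702
gripper_force: 0.0
narrow (2667, array([ 0.4783, -0.3839]), 0.023, array([ 0.4783, -0.384 ,  0.0409]), array([0.0456, 0.0444, 0.0098]))
handle 0
```

View pics/w6.png

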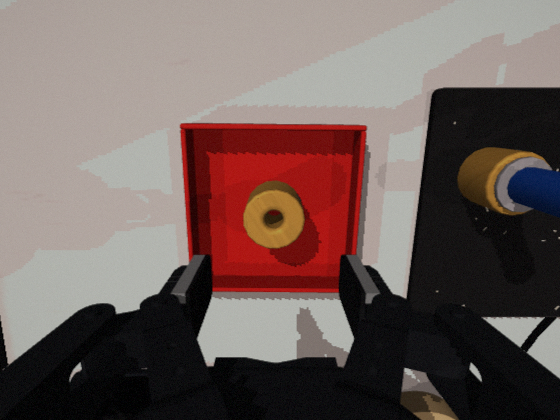

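The narrow collar stands flat in the tray at (273,215), and the gauge is still seated in the wide collar at (520,185). The robot is clear of everything.

```bash
python3 -c "
from station import manip; print(manip.sign_off())"
```

```text
the job is handed in; nothing more can be done
None
```

The job is handed in at about 15.5 s of robot time: the gauge stands home in the wide-bored collar on the black mat, and the narrow-bored collar is flat in the red tray, both confirmed by the last wrist picture; the hand-in returned no verdict.

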